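Carry the batch samples to the tester tray in order

TASK

On the batch board each jar has its sample pot, with a lid of the jar's colour, standing in front of it. Move the four sample pots into the tester tray, one upright in each cell, keeping the same left-to-right order as their jars stand on the board. Set the pots down rather than drop them, and leave the jars where they are.

Things in the scene. Friction and masses are not known exactly. Their poses are not given: they have to be found in the camera images.
- pot_red: loose straight-sided sample pot, honey-coloured with a red screw lid (top 14 mm): an upright cylinder 40 mm in diameter and 60 mm high, about 70 g. Origin at the centre of its underside, z up. Starts in a front bay of the batch board, in front (robot side) of the jar with the same colour.
- pot_yellow: loose straight-sided sample pot, honey-coloured with a yellow screw lid (top 14 mm): an upright cylinder 40 mm in diameter and 60 mm high, about 70 g. Origin at the centre of its underside, z up. Starts in a front bay of the batch board, in front (robot side) of the jar with the same colour.
- pot_blue: loose straight-sided sample pot, honey-coloured with a blue screw lid (top 14 mm): an upright cylinder 40 mm in diameter and 60 mm high, about 70 g. Origin at the centre of its underside, z up. Starts in a front bay of the batch board, in front (robot side) of the jar with the same colour.
- pot_white: loose straight-sided sample pot, honey-coloured with a white screw lid (top 14 mm): an upright cylinder 40 mm in diameter and 60 mm high, about 70 g. Origin at the centre of its underside, z up. Starts in a front bay of the batch board, in front (robot side) of the jar with the same colour.
- jar_red: loose full batch jar, dark brown with a black lid carrying a round red seal and a paper label with a red stripe: an upright cylinder 66 mm in diameter and 75 mm high, about 320 g. Origin at the centre of its underside, z up. Stands in a rear bay of the batch board, about 82 mm behind its sample pot, and stays there.
- jar_yellow: loose full batch jar, dark brown with a black lid carrying a round yellow seal and a paper label with a yellow stripe: an upright cylinder 66 mm in diameter and 75 mm high, about 320 g. Origin at the centre of its underside, z up. Stands in a rear bay of the batch board, about 82 mm behind its sample pot, and stays there.
- jar_blue: loose full batch jar, dark brown with a black lid carrying a round blue seal and a paper label with a blue stripe: an upright cylinder 66 mm in diameter and 75 mm high, about 320 g. Origin at the centre of its underside, z up. Stands in a rear bay of the batch board, about 82 mm behind its sample pot, and stays there.
- jar_white: loose full batch jar, dark brown with a black lid carrying a round white seal and a paper label with a white stripe: an upright cylinder 66 mm in diameter and 75 mm high, about 320 g. Origin at the centre of its underside, z up. Stands in a rear bay of the batch board, about 82 mm behind its sample pot, and stays there.
- board: fixed pale timber board (left or right of the tray), 168 (x) x 332 mm (y): 12 mm base, on it 4 mm fences 12 mm high forming two rows of four bays. Origin: centre of underside; x away from the robot, y left along the rows. Bay centres y = +123, +41, -41, -123 mm; pot bays x = -42 mm, 78 x 76 mm; jar bays x = +40 mm. Pots and jars stand 12 mm above the work surface.
- tray: fixed aluminium tester tray, 66 (x) x 252 mm (y), walls 4 mm thick, 22 mm high in all: four open cells in one row, 58 x 58 mm inside, floor 4 mm above the work surface; empty at the start. Origin: centre of underside; x away from the robot, y left along the row. Cell centres x = 0, y = +93, +31, -31, -93 mm.

How it is judged:
By the outcome, as a careful person would: the job done as asked, in the order asked, and still so for the second after the job is handed in, with the robot touching nothing.
It also fails if it takes over 112 s, if anything falls off the work surface, if the arm or the gripper's body presses on something with over 40 N, if the wrist force passes 120 N, or if a joint passes its speed limit or range.

ROBOT

A 6-joint arm with a two-finger parallel gripper is mounted at the origin on the work surface. World frame = base frame: x ahead of the robot, y to its left, z up, the work surface at z = 0. Lengths are in m, angles in rad, forces in N, time in s.
With the tool pointing down it reaches from about 0.4 to 0.925 m from the base axis. Payload 12.5 kg.
Tool frame: the origin (TCP) lies at the very end of the fingers, on their centre line; the grasp point (between the pads) lies 19 mm behind it; z points along the fingers, y is the line along which they close (so a half turn about z gives the same grasp; the last joint's range is limited). The gripper opens to 95 mm and grips with 3 to 60 N. Pads are 20 mm wide; open, the fingers measure 119 mm over their backs; the gripper's body (75 mm by 180 mm) begins 59 mm behind the grasp point.
Start: joints at [1.227, 0.491, 1.559, -0, 1.092, -0.106], TCP at [0.147, 0.607, 0.215] pointing down, gripper open.
Joint ranges: [-3.1, 3.1], [-0.84, 2.19], [0.05, 2.79], [-1.13, 4.28], [0.06, 2.93], [-2.69, 2.69]. Speed limits (rad/s): [2.22, 2.22, 2.79, 3.14, 3.14, 3.14].

INTERFACE

Orientations are given as a 3x3 rotation matrix whose columns are the frame's x, y, z axes.
In Python, from cell import status, snapshot, calibration, ctrl gives the robot as it stands. The module is installed in compiled form; this text tells all that it offers.
- The arm moves only by the tool apply_moves, never from a script. Its argument "plan" is a list of rows, each an object of numbers: "tx", "ty", "tz": the shift along the tool's x, y, z in mm; "ax", "ay", "az": the turn, a rotation vector about the tool's x, y, z in degrees. A call has 1 to 12 rows; each row shifts and turns the commanded pose from where the row before left it, along the tool's axes as they then stand; what a row does not reach is not made up. A row lasts 1/12 s, in which the tool goes at most 41.7 mm and 7.16 degrees, less where a joint would pass 70% of its speed; a pose out of reach is approached as far as the arm can. A call with a gripper value outside its range is refused whole. "fingers" is the closure, from 0 (fully open) to 1 (shut), set as the call begins (left out, the last holds). The fingers move at their own pace and stop on an object; "force" is the grip in N (left out, the last holds). Time passes only in rows, so rows that do not move let the fingers close. It gives the time, the measured TCP pose, the force, the opening and the grip force at its end, in the units of the state.
- status.observe(): the state, without advancing time (a new reading comes with each control period).
- snapshot(name): name is "side" or "top" or "wrist"; returns the picture (384x512x3 uint8, blue, green, red); there is no depth.
- calibration(name): a dict with "intrinsics" (3x3 intrinsics, pixels), "R" (3x3) and "t" (3): a world point X has camera coordinates R X + t; the wrist camera has in their place "mount" (4x4, takes a point from camera to tool coordinates, whose origin is the TCP and whose axes are the flange's). Camera axes: x right, y down, z forward; pixel columns grow to the right and rows downward; lengths in m; the calibration is good to about 2 mm. A picture is of the moment at which its call begins: read the wrist's pose just before it. calibration takes no time and is no camera call.
- ctrl.sign_off(): hands the job in; it is judged then, once.
The state is a dict: "t": time; "qpos": joint angles; "joint_vel": joint speeds; "joint_torque": joint torques, N m; "position": TCP position; "eef_rot": TCP orientation; "ft_force": force on the tool from outside, world axes, zero at the start; "moment": the same for the moment, N m; "finger_gap": opening from 0.0 (shut) to 1.0 (fully open); "grasp_force": force on a finger pad.
Only numpy, scipy, OpenCV 4.12 (cv2) and the standard library are available. Lean on these libraries where they do the work, as an engineer would, in place of code of your own. Each camera call takes 0.05 s, during which the arm holds its last target. There are 200 camera calls.

## Working session

There is one attempt and no reset: what is moved stays moved. The work goes in short steps, Python scripts to look and compute and a tool call to move; the robot and the scene stay as the last step left them, time stands still between calls to the robot, and variables do not carry over. Pictures are saved under pics/ and viewed, at most 14 in all, crops included, and the job is handed in when it is done.

Besides the shell and the picture viewer there is one more tool, called after ">>>" in YAML: its name, and indented under it one key for each argument. apply_moves: Moves the arm, as the interface text tells. Its arguments: {"type":"object","properties":{"plan":{"type":"array"},"fingers":{"type":"number"},"force":{"type":"number"}},"required":["plan"]}

```bash
mkdir -p pics; python3 - <<'E'
from cell import status,snapshot,calibration
import cv2,numpy as np
s=status.observe();print(s['t'],s['position'],np.round(s['eef_rot'],3).tolist())
for n in('top','side'):
    cv2.imwrite(f'pics/{n}0.png',snapshot(n));c=calibration(n);print(n,np.round(c['intrinsics'],1).tolist(),np.round(c['R'],3).tolist(),np.round(c['t'],3))
print(calibration('wrist'))
E
```

```text
0.0 [0.1471279  0.60718582 0.21405927] [[-0.972, 0.236, -0.0], [0.236, 0.972, -0.001], [0.0, -0.001, -1.0]]
top [[404.2, 0.0, 253.7], [0.0, 404.2, 188.4], [0.0, 0.0, 1.0]] [[-0.014, -1.0, 0.001], [-0.993, 0.014, -0.114], [0.114, -0.003, -0.993]] [0.013 0.561 0.939]
side [[436.5, 0.0, 256.0], [0.0, 436.5, 197.6], [0.0, 0.0, 1.0]] [[0.908, -0.419, -0.011], [-0.293, -0.617, -0.73], [0.299, 0.666, -0.683]] [-0.501  0.204  0.96 ]
{'intrinsics': array([[318.76381642,   0.        , 248.49197931],
       [  0.        , 318.76381642, 183.26918536],
       [  0.        ,   0.        ,   1.        ]]), 'mount': array([[ 2.67183809e-04, -9.61756499e-01, -2.73905759e-01,
         7.87063142e-02],
       [ 9.99998871e-01,  6.61943266e-04, -1.34880235e-03,
        -1.43125808e-03],
       [ 1.47852950e-03, -2.73905090e-01,  9.61755591e-01,
        -1.69879954e-01],
       [ 0.00000000e+00,  0.00000000e+00,  0.00000000e+00,
         1.00000000e+00]])}
```

View pics/top0.png

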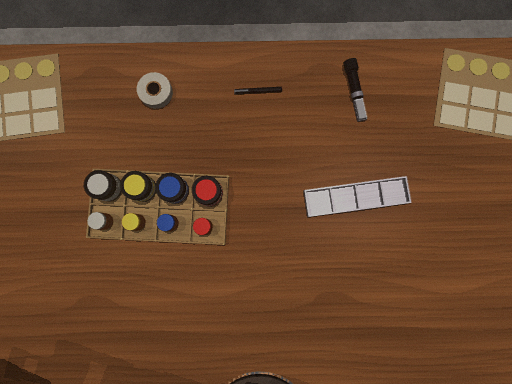

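View pics/side0.png

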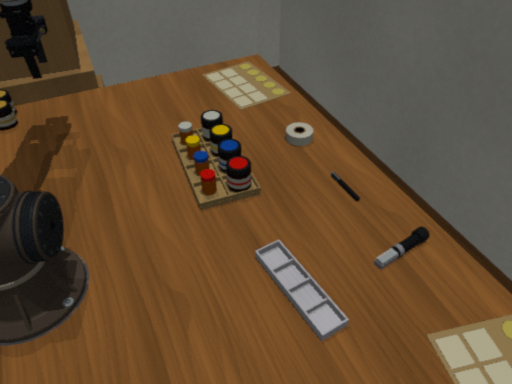

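Top view: the board is on the left, with its jars from left to right white (98,185), yellow (134,185), blue (170,187), red (206,190) and their pots in front in the same order. The empty tray is at about (357,197), to the right.

```bash
cat > h.py <<'E'
from cell import status,snapshot,calibration
import cv2,numpy as np
def cast(cam,uv,z):
    c=calibration(cam);R=np.array(c['R']);t=np.array(c['t'])
    d=R.T@np.linalg.inv(c['intrinsics'])@np.array([uv[0],uv[1],1.]);o=-R.T@t
    return o+d*(z-o[2])/d[2]
def rel(target,yaw_dir=None):
    s=status.observe();R=np.array(s['eef_rot']);return np.round(R.T@(np.array(target)-s['position'])*1000,1),s
E
python3 - <<'E'
from h import *
for cam,roi,jz in(('top',(60,260,60,240),0),('side',(110,215,160,265),0)):
    im=cv2.imread(f'pics/{cam}0.png');hsv=cv2.cvtColor(im,cv2.COLOR_BGR2HSV);H,S,V=cv2.split(hsv)
    m={'red':((H<6)|(H>174))&(S>190)&(V>120),'yellow':(H>22)&(H<34)&(S>170)&(V>120),'blue':(H>105)&(H<130)&(S>120)&(V>60),'white':(S<45)&(V>120)}
    for k,v in m.items():
        v=v.astype(np.uint8);mm=np.zeros_like(v);x0,x1=(60,240) if cam=='top' else (160,265);y0,y1=(160,250) if cam=='top' else (105,200)
        mm[y0:y1,x0:x1]=v[y0:y1,x0:x1]
        n,l,st,ce=cv2.connectedComponentsWithStats(mm)
        for i in range(1,n):
            if st[i,4]>60: print(cam,k,st[i].tolist(),ce[i].round(1),'z68',cast(cam,ce[i],.068)[:2].round(4),'z87',cast(cam,ce[i],.087)[:2].round(4))
    t=((S<70)&(V>90)).astype(np.uint8)
    a=np.zeros_like(t)
    if cam=='top':a[165:230,295:420]=t[165:230,295:420]
    else:a[230:345,245:355]=t[230:345,245:355]
    c=max(cv2.findContours(cv2.morphologyEx(a,cv2.MORPH_CLOSE,np.ones((5,5))),0,2)[0],key=cv2.contourArea)
    # outer rim: cast contour onto rim height and fit rectangle in the plane (mm)
    P=np.array([cast(cam,p[0],.022)[:2]*1000 for p in c],np.float32)
    print(cam,'tray',cv2.minAreaRect(P),cv2.contourArea(c))
E
```

```text
top red [196, 180, 20, 20, 325] [205.5 189.3] z68 [0.5564 0.1168] z87 [0.5543 0.1146]
top red [193, 218, 17, 17, 217] [201.1 225.9] z68 [0.4723 0.127 ] z87 [0.4718 0.1245]
top yellow [124, 175, 16, 20, 103] [131.  183.8] z68 [0.5718 0.2894] z87 [0.5693 0.2836]
top yellow [122, 214, 11, 16, 66] [125.7 222.4] z68 [0.4828 0.2996] z87 [0.4821 0.2936]
top blue [159, 176, 21, 21, 345] [169.1 186.5] z68 [0.5642 0.2011] z87 [0.5619 0.1972]
top blue [157, 214, 17, 17, 234] [165.1 222.1] z68 [0.482  0.2095] z87 [0.4814 0.2054]
top white [87, 174, 21, 21, 338] [ 97.2 183.7] z68 [0.5729 0.3676] z87 [0.5704 0.3603]
top white [88, 212, 17, 17, 217] [ 95.6 220.2] z68 [0.4887 0.3687] z87 [0.4879 0.3613]
top tray ((540.6190795898438, -245.5111541748047), (66.78974914550781, 252.9130401611328), 7.036798000335693) 2726.0
side red [229, 158, 18, 11, 152] [237.9 162.6] z68 [0.5623 0.136 ] z87 [0.5536 0.1136]
side red [200, 169, 15, 10, 113] [207.2 173.4] z68 [0.4721 0.1291] z87 [0.4657 0.107 ]
side yellow [212, 125, 17, 9, 120] [220.1 129.2] z68 [0.5766 0.3039] z87 [0.5675 0.2772]
side yellow [186, 135, 14, 9, 93] [192.2 139. ] z68 [0.4861 0.2927] z87 [0.4794 0.2663]
side blue [220, 140, 18, 11, 162] [228.7 144.9] z68 [0.57   0.2207] z87 [0.5612 0.1962]
side blue [193, 151, 15, 12, 128] [200.3 156. ] z68 [0.4806 0.2073] z87 [0.474  0.1831]
side white [204, 111, 15, 8, 98] [211.1 114.8] z68 [0.5799 0.3891] z87 [0.5708 0.3602]
side white [179, 122, 13, 7, 71] [184.8 125. ] z68 [0.4895 0.3707] z87 [0.4827 0.3423]
side tray ((538.967529296875, -250.36419677734375), (68.31604766845703, 259.32012939453125), 7.008008003234863) 3019.5
```

>>> apply_moves:
  plan:
    - {"az": 6.95}
    - {"az": 6.95}
    - {"az": 6.95}
    - {"az": 6.95}
    - {"az": 6.95}
    - {"az": 6.95}
    - {"az": 6.95}
    - {"az": 6.95}
    - {"az": 6.95}
    - {"az": 6.95}
    - {"az": 6.95}
    - {}
  fingers: 0.35
  force: 15

```text
invalid input
```

>>> apply_moves:
  plan:
    - {"tx": 0, "ty": 0, "tz": 0, "ax": 0, "ay": 0, "az": 6.95}
    - {"tx": 0, "ty": 0, "tz": 0, "ax": 0, "ay": 0, "az": 6.95}
    - {"tx": 0, "ty": 0, "tz": 0, "ax": 0, "ay": 0, "az": 6.95}
    - {"tx": 0, "ty": 0, "tz": 0, "ax": 0, "ay": 0, "az": 6.95}
    - {"tx": 0, "ty": 0, "tz": 0, "ax": 0, "ay": 0, "az": 6.95}
    - {"tx": 0, "ty": 0, "tz": 0, "ax": 0, "ay": 0, "az": 6.95}
    - {"tx": 0, "ty": 0, "tz": 0, "ax": 0, "ay": 0, "az": 6.95}
    - {"tx": 0, "ty": 0, "tz": 0, "ax": 0, "ay": 0, "az": 6.95}
    - {"tx": 0, "ty": 0, "tz": 0, "ax": 0, "ay": 0, "az": 6.95}
    - {"tx": 0, "ty": 0, "tz": 0, "ax": 0, "ay": 0, "az": 6.95}
    - {"tx": 0, "ty": 0, "tz": 0, "ax": 0, "ay": 0, "az": 6.95}
  fingers: 0.35
  force: 15

```text
t: 1.02
position: [0.1472, 0.6073, 0.2143]
eef_rot: [[0.007, 1.0, -0.0], [1.0, -0.007, -0.001], [-0.001, -0.0, -1.0]]
ft_force: [-0.2, 0.4, -0.1]
finger_gap: 0.648
grasp_force: 0.0
```

>>> apply_moves:
  plan:
    - {"tx": -20, "ty": 28.5}
    - {"tx": -20, "ty": 28.5}
    - {"tx": -20, "ty": 28.5}
    - {"tx": -20, "ty": 28.5}
    - {"tx": -20, "ty": 28.5}
    - {"tx": -20, "ty": 28.5}
    - {"tx": -20, "ty": 28.5}
    - {"tx": -20, "ty": 28.5}
    - {"tx": -20, "ty": 28.5}
    - {"tx": -20, "ty": 28.5}
    - {"tx": -20, "ty": 28.5}
    - {"tx": -18, "ty": 28.5}

```text
invalid input
```

```bash
python3 - <<'E'
from h import *
print(rel([.489,.369,.04])[0], status.observe()['qpos'])
cv2.imwrite('pics/w1.png',snapshot('wrist'))
E
```

```text
[-235.7  343.6  174.4] [ 1.22739795e+00  4.91294949e-01  1.55923364e+00 -1.81908313e-05
  1.09170366e+00  1.23467233e+00]
```

View pics/w1.png

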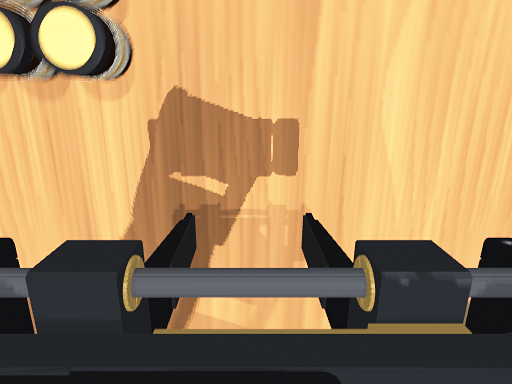

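The wrist view shows bare table below the fingers (fingertips near (190,215) and (305,215)), because that move was refused. Every row needs all six keys.

>>> apply_moves:
  plan:
    - {"tx": -20, "ty": 29, "tz": 0, "ax": 0, "ay": 0, "az": 0}
    - {"tx": -20, "ty": 29, "tz": 0, "ax": 0, "ay": 0, "az": 0}
    - {"tx": -20, "ty": 29, "tz": 0, "ax": 0, "ay": 0, "az": 0}
    - {"tx": -20, "ty": 29, "tz": 0, "ax": 0, "ay": 0, "az": 0}
    - {"tx": -20, "ty": 29, "tz": 0, "ax": 0, "ay": 0, "az": 0}
    - {"tx": -20, "ty": 29, "tz": 0, "ax": 0, "ay": 0, "az": 0}
    - {"tx": -20, "ty": 29, "tz": 0, "ax": 0, "ay": 0, "az": 0}
    - {"tx": -20, "ty": 29, "tz": 0, "ax": 0, "ay": 0, "az": 0}
    - {"tx": -20, "ty": 29, "tz": 0, "ax": 0, "ay": 0, "az": 0}
    - {"tx": -20, "ty": 29, "tz": 0, "ax": 0, "ay": 0, "az": 0}
    - {"tx": -20, "ty": 29, "tz": 0, "ax": 0, "ay": 0, "az": 0}
    - {"tx": -16, "ty": 25, "tz": 0, "ax": 0, "ay": 0, "az": 0}

```text
t: 2.07
position: [0.4925, 0.3693, 0.2144]
eef_rot: [[-0.001, 1.0, -0.0], [1.0, 0.001, -0.0], [-0.0, -0.0, -1.0]]
ft_force: [0.5, 1.0, 0.1]
finger_gap: 0.648
grasp_force: 0.0
```

```bash
python3 - <<'E'
from h import *
print(rel([.489,.369,.04])[0], status.observe()['qpos'])
cv2.imwrite('pics/w2.png',snapshot('wrist'))
E
```

```text
[ -0.3  -3.5 174.4] [ 5.36173477e-01  4.77777589e-01  1.58312798e+00 -8.35415733e-05
  1.08101321e+00  5.35027027e-01]
```

View pics/w2.png

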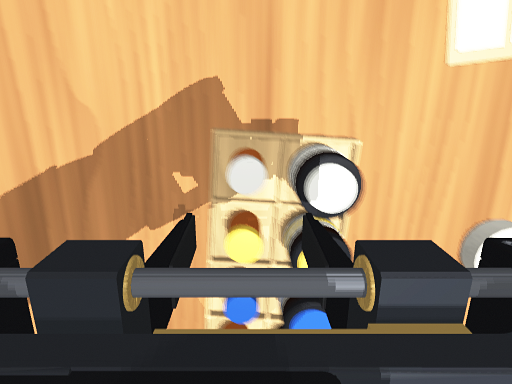

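The wrist view shows the white pot lid at (246,173), yellow at (244,244) and the white jar at (330,187), to be checked against the top-camera estimate.

```bash
cat >> h.py <<'E'
def wcast(uv,z):
    s=status.observe();c=calibration('wrist');M=np.array(c['mount']);R=np.array(s['eef_rot']);p=np.array(s['position'])
    d=R@M[:3,:3]@np.linalg.inv(c['intrinsics'])@np.array([uv[0],uv[1],1.]);o=p+R@M[:3,3]
    return o+d*(z-o[2])/d[2]
E
python3 - <<'E'
from h import *
for n,uv,z in(('white',(246,174),.072),('yellow',(244,244),.072),('blue',(241,308),.072),('jarwhite',(331,188),.087)):print(n,wcast(uv,z).round(4))
E
```

```text
white [0.492  0.3636 0.072 ]
yellow [0.4896 0.2857 0.072 ]
blue [0.4857 0.2048 0.072 ]
jarwhite [0.5748 0.3533 0.087 ]
```

>>> apply_moves:
  plan:
    - {"tx": -3, "ty": -2.5, "tz": 16, "ax": 0, "ay": 0, "az": 0}
    - {"tx": 0, "ty": 0, "tz": 26, "ax": 0, "ay": 0, "az": 0}
    - {"tx": 0, "ty": 0, "tz": 26, "ax": 0, "ay": 0, "az": 0}
    - {"tx": 0, "ty": 0, "tz": 20, "ax": 0, "ay": 0, "az": 0}
    - {"tx": 0, "ty": 0, "tz": 16, "ax": 0, "ay": 0, "az": 0}
    - {"tx": 0, "ty": 0, "tz": 14, "ax": 0, "ay": 0, "az": 0}
    - {"tx": 0, "ty": 0, "tz": 12, "ax": 0, "ay": 0, "az": 0}
    - {"tx": 0, "ty": 0, "tz": 12, "ax": 0, "ay": 0, "az": 0}
    - {"tx": 0, "ty": 0, "tz": 12, "ax": 0, "ay": 0, "az": 0}
    - {"tx": 0, "ty": 0, "tz": 10, "ax": 0, "ay": 0, "az": 0}
    - {"tx": 0, "ty": 0, "tz": 10, "ax": 0, "ay": 0, "az": 0}
    - {"tx": 0, "ty": 0, "tz": 0, "ax": 0, "ay": 0, "az": 0}
  fingers: 0.43

```text
t: 3.12
position: [0.4878, 0.3676, 0.0387]
eef_rot: [[0.001, 1.0, -0.002], [1.0, -0.001, -0.001], [-0.001, -0.002, -1.0]]
ft_force: [-0.3, 0.9, 0.0]
finger_gap: 0.569
grasp_force: 0.0
```

>>> apply_moves:
  plan:
    - {"tx": 0, "ty": 0, "tz": 0, "ax": 0, "ay": 0, "az": 0}
    - {"tx": 0, "ty": 0, "tz": 0, "ax": 0, "ay": 0, "az": 0}
    - {"tx": 0, "ty": 0, "tz": 0, "ax": 0, "ay": 0, "az": 0}
    - {"tx": 0, "ty": 0, "tz": 0, "ax": 0, "ay": 0, "az": 0}
    - {"tx": 0, "ty": 0, "tz": 0, "ax": 0, "ay": 0, "az": 0}
    - {"tx": 0, "ty": 0, "tz": 0, "ax": 0, "ay": 0, "az": 0}
  fingers: 1
  force: 15

```text
t: 3.62
position: [0.4887, 0.3682, 0.0413]
eef_rot: [[0.001, 1.0, 0.001], [1.0, -0.001, 0.001], [0.001, 0.001, -1.0]]
ft_force: [-1.0, 0.3, 5.5]
finger_gap: 0.415
grasp_force: 15.0
```

>>> apply_moves:
  plan:
    - {"tx": 0, "ty": 0, "tz": -8, "ax": 0, "ay": 0, "az": 0}
    - {"tx": 0, "ty": 0, "tz": -20, "ax": 0, "ay": 0, "az": 0}
    - {"tx": 0, "ty": 0, "tz": -28, "ax": 0, "ay": 0, "az": 0}
    - {"tx": 0, "ty": 0, "tz": -28, "ax": 0, "ay": 0, "az": 0}
    - {"tx": 0, "ty": 0, "tz": -16, "ax": 0, "ay": 0, "az": 0}
    - {"tx": -15, "ty": 0, "tz": 0, "ax": 0, "ay": 0, "az": 0}
    - {"tx": -30, "ty": 0, "tz": 0, "ax": 0, "ay": 0, "az": 0}
    - {"tx": -38, "ty": 0, "tz": 0, "ax": 0, "ay": 0, "az": 0}
    - {"tx": -38, "ty": 0, "tz": 0, "ax": 0, "ay": 0, "az": 0}
    - {"tx": -38, "ty": 0, "tz": 0, "ax": 0, "ay": 0, "az": 0}
    - {"tx": -38, "ty": 0, "tz": 0, "ax": 0, "ay": 0, "az": 0}
    - {"tx": -38, "ty": 0, "tz": 0, "ax": 0, "ay": 0, "az": 0}

```text
t: 4.62
position: [0.4869, 0.1306, 0.1401]
eef_rot: [[0.001, 1.0, -0.001], [1.0, -0.001, -0.0], [-0.0, -0.001, -1.0]]
ft_force: [0.6, -0.9, -0.7]
finger_gap: 0.417
grasp_force: 15.0
```

>>> apply_moves:
  plan:
    - {"tx": -38, "ty": 4, "tz": 0, "ax": 0, "ay": 0, "az": 0}
    - {"tx": -38, "ty": 4, "tz": 0, "ax": 0, "ay": 0, "az": 0}
    - {"tx": -38, "ty": 4, "tz": 0, "ax": 0, "ay": 0, "az": 0}
    - {"tx": -38, "ty": 4, "tz": 0, "ax": 0, "ay": 0, "az": 0}
    - {"tx": -38, "ty": 4, "tz": 0, "ax": 0, "ay": 0, "az": 0}
    - {"tx": -38, "ty": 4, "tz": 0, "ax": 0, "ay": 0, "az": 0}
    - {"tx": -30, "ty": 4, "tz": 0, "ax": 0, "ay": 0, "az": 0}
    - {"tx": -20, "ty": 4, "tz": 0, "ax": 0, "ay": 0, "az": 0}
    - {"tx": -9, "ty": 4, "tz": 0, "ax": 0, "ay": 0, "az": 0}
    - {"tx": 0, "ty": 3, "tz": 0, "ax": 0, "ay": 0, "az": 0}
    - {"tx": 0, "ty": 0, "tz": 0, "ax": 0, "ay": 0, "az": 0}

```text
t: 5.53
position: [0.5266, -0.1537, 0.1401]
eef_rot: [[0.002, 1.0, -0.001], [1.0, -0.002, 0.001], [0.001, -0.001, -1.0]]
ft_force: [-0.6, -0.0, -0.9]
finger_gap: 0.419
grasp_force: 15.0
```

```bash
python3 - <<'E'
from h import *
r,s=rel([.5286,-.1537,.032]);print(r,s['position'],s['finger_gap'],s['grasp_force'],s['ft_force'])
cv2.imwrite('pics/t1.png',cv2.resize(snapshot('top')[110:260,230:430],None,fx=3,fy=3));cv2.imwrite('pics/s1.png',cv2.resize(snapshot('side')[120:350,150:370],None,fx=2.5,fy=2.5))
a=np.hstack([cv2.imread('pics/t1.png'),np.zeros((450,10,3),np.uint8)])
cv2.imwrite('pics/w3.png',snapshot('wrist'))
E
```

```text
[-1.000e-01  2.100e+00  1.081e+02] [ 0.52656248 -0.15368517  0.14014005] 0.4188030558443106 14.998507797718048 [-0.62415669 -0.0203579  -0.89952429]
```

View pics/s1.png

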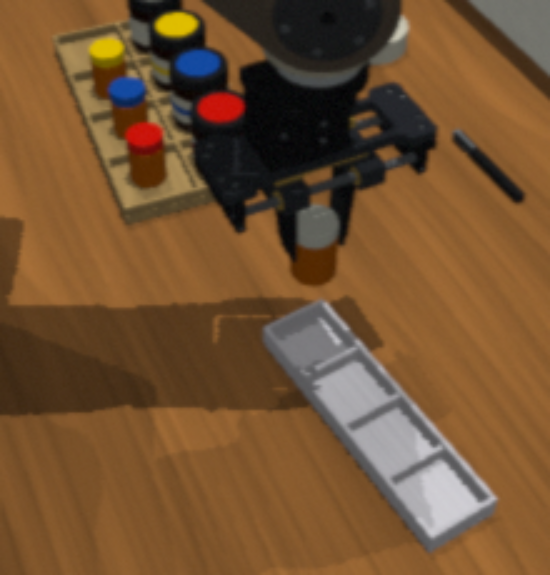

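View pics/w3.png

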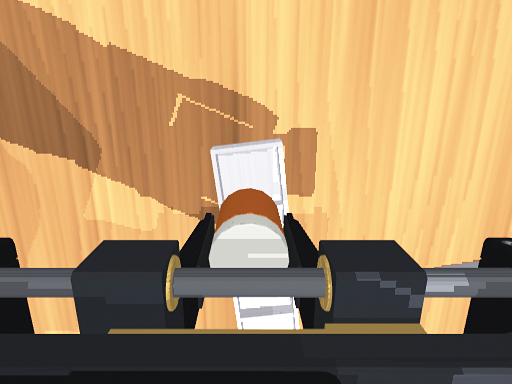

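The pot hangs upright in the fingers. In the wrist view the tray's far-left end corners are at (211,150) and (280,140), and the pot's bottom rim at (250,189).

```bash
python3 - <<'E'
from h import *
a,b=wcast((211,150),.022),wcast((280.5,140.5),.022)
m=(a+b)/2;th=np.arctan2(b[1]-a[1],b[0]-a[0]);print(a.round(4),b.round(4),np.degrees(th),np.linalg.norm(b-a))
u=np.array([np.sin(th),-np.cos(th),0])
for d in(33,95,157,219):print((m+u*d/1000).round(4))
print('pot rim',wcast((250,189),.112), 'tcp',status.observe()['position'])
E
```

```text
[ 0.4902 -0.1274  0.022 ] [ 0.5535 -0.1186  0.022 ] 7.87053678189179 0.06386580173332043
[ 0.5264 -0.1557  0.022 ]
[ 0.5349 -0.2171  0.022 ]
[ 0.5434 -0.2785  0.022 ]
[ 0.5519 -0.3399  0.022 ]
pot rim [ 0.52565298 -0.13704643  0.112     ] tcp [ 0.52640699 -0.15264563  0.14045904]
```

>>> apply_moves:
  plan:
    - {"tx": 2, "ty": 1, "tz": 10, "ax": 0, "ay": 0, "az": 0}
    - {"tx": 0, "ty": 0, "tz": 20, "ax": 0, "ay": 0, "az": 0}
    - {"tx": 0, "ty": 0, "tz": 20, "ax": 0, "ay": 0, "az": 0}
    - {"tx": 0, "ty": 0, "tz": 16, "ax": 0, "ay": 0, "az": 0}
    - {"tx": 0, "ty": 0, "tz": 12, "ax": 0, "ay": 0, "az": 0}
    - {"tx": 0, "ty": 0, "tz": 8, "ax": 0, "ay": 0, "az": 0}
    - {"tx": 0, "ty": 0, "tz": 6, "ax": 0, "ay": 0, "az": 0}
    - {"tx": 0, "ty": 0, "tz": 5, "ax": 0, "ay": 0, "az": 0}
    - {"tx": 0, "ty": 0, "tz": 4, "ax": 0, "ay": 0, "az": 0}
    - {"tx": 0, "ty": 0, "tz": 3, "ax": 0, "ay": 0, "az": 0}
    - {"tx": 0, "ty": 0, "tz": 0, "ax": 0, "ay": 0, "az": 0}

```text
t: 6.6
position: [0.5277, -0.152, 0.0364]
eef_rot: [[0.001, 1.0, -0.0], [1.0, -0.001, 0.0], [0.0, -0.0, -1.0]]
ft_force: [-0.5, 0.4, -1.0]
finger_gap: 0.417
grasp_force: 15.0
```

>>> apply_moves:
  plan:
    - {"tx": 0, "ty": 0, "tz": 1, "ax": 0, "ay": 0, "az": 0}
    - {"tx": 0, "ty": 0, "tz": 1, "ax": 0, "ay": 0, "az": 0}
    - {"tx": 0, "ty": 0, "tz": 1, "ax": 0, "ay": 0, "az": 0}
    - {"tx": 0, "ty": 0, "tz": 0, "ax": 0, "ay": 0, "az": 0}
    - {"tx": 0, "ty": 0, "tz": 0, "ax": 0, "ay": 0, "az": 0}

```text
t: 7.02
position: [0.5277, -0.1521, 0.0337]
eef_rot: [[0.001, 1.0, 0.0], [1.0, -0.001, 0.0], [0.0, 0.0, -1.0]]
ft_force: [-0.5, 0.2, -1.0]
finger_gap: 0.415
grasp_force: 15.0
```

>>> apply_moves:
  plan:
    - {"tx": 0, "ty": 0, "tz": 0.7, "ax": 0, "ay": 0, "az": 0}
    - {"tx": 0, "ty": 0, "tz": 0.7, "ax": 0, "ay": 0, "az": 0}
    - {"tx": 0, "ty": 0, "tz": 0, "ax": 0, "ay": 0, "az": 0}
    - {"tx": 0, "ty": 0, "tz": 0, "ax": 0, "ay": 0, "az": 0}

```text
t: 7.35
position: [0.5278, -0.1522, 0.0332]
eef_rot: [[0.001, 1.0, 0.001], [1.0, -0.001, -0.0], [-0.0, 0.001, -1.0]]
ft_force: [-3.0, 0.9, 11.7]
finger_gap: 0.416
grasp_force: 15.0
```

>>> apply_moves:
  plan:
    - {"tx": 0, "ty": 0, "tz": -0.4, "ax": 0, "ay": 0, "az": 0}
    - {"tx": 0, "ty": 0, "tz": 0, "ax": 0, "ay": 0, "az": 0}
    - {"tx": 0, "ty": 0, "tz": 0, "ax": 0, "ay": 0, "az": 0}
    - {"tx": 0, "ty": 0, "tz": 0, "ax": 0, "ay": 0, "az": 0}
    - {"tx": 0, "ty": 0, "tz": -8, "ax": 0, "ay": 0, "az": 0}
    - {"tx": 0, "ty": 0, "tz": -20, "ax": 0, "ay": 0, "az": 0}
    - {"tx": 0, "ty": 0, "tz": -30, "ax": 0, "ay": 0, "az": 0}
    - {"tx": 0, "ty": 0, "tz": -30, "ax": 0, "ay": 0, "az": 0}
    - {"tx": 20, "ty": -4, "tz": -15, "ax": 0, "ay": 0, "az": 0}
    - {"tx": 38, "ty": -4, "tz": 0, "ax": 0, "ay": 0, "az": 0}
    - {"tx": 40, "ty": -4, "tz": 0, "ax": 0, "ay": 0, "az": 0}
    - {"tx": 40, "ty": -4, "tz": 0, "ax": 0, "ay": 0, "az": 0}
  fingers: 0.43

```text
t: 8.35
position: [0.5115, -0.0129, 0.1365]
eef_rot: [[0.003, 1.0, 0.001], [1.0, -0.003, -0.0], [-0.0, 0.001, -1.0]]
ft_force: [1.0, -0.3, 0.2]
finger_gap: 0.571
grasp_force: 0.0
```

>>> apply_moves:
  plan:
    - {"tx": 40, "ty": -4, "tz": 0, "ax": 0, "ay": 0, "az": 0}
    - {"tx": 40, "ty": -4, "tz": 0, "ax": 0, "ay": 0, "az": 0}
    - {"tx": 40, "ty": -4, "tz": 0, "ax": 0, "ay": 0, "az": 0}
    - {"tx": 40, "ty": -4, "tz": 0, "ax": 0, "ay": 0, "az": 0}
    - {"tx": 40, "ty": -4, "tz": 0, "ax": 0, "ay": 0, "az": 0}
    - {"tx": 40, "ty": -4, "tz": 0, "ax": 0, "ay": 0, "az": 0}
    - {"tx": 40, "ty": 0, "tz": 0, "ax": 0, "ay": 0, "az": 0}
    - {"tx": 18, "ty": 0, "tz": 0, "ax": 0, "ay": 0, "az": 0}
    - {"tx": 0, "ty": 0, "tz": 0, "ax": 0, "ay": 0, "az": 0}

```text
t: 9.1
position: [0.4879, 0.2875, 0.1361]
eef_rot: [[-0.002, 1.0, 0.001], [1.0, 0.002, 0.001], [0.001, 0.001, -1.0]]
ft_force: [0.3, -0.8, -0.7]
finger_gap: 0.569
grasp_force: 0.0
```

```bash
python3 - <<'E'
from h import *
for n,t in(('yellow',[.487,.287,.041]),):print(rel(t)[0])
t=snapshot('top');w=snapshot('wrist')
cv2.imwrite('pics/a1.png',np.hstack([cv2.resize(t[130:240,270:430],None,fx=2.5,fy=2.5),cv2.resize(w,(400,275))]))
E
```

```text
[-0.6 -0.9 95.1]
```

View pics/a1.png

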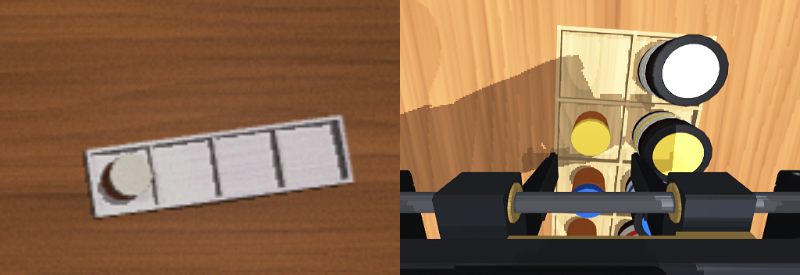

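White stands upright in the leftmost cell. In the wrist view the yellow lid is ahead of the fingers, at about (244,192) at full scale.

```bash
python3 - <<'E'
from h import *
w=snapshot('wrist');cv2.imwrite('pics/w4.png',w);H,S,V=cv2.split(cv2.cvtColor(w,cv2.COLOR_BGR2HSV))
for n,lo,hi in(('yellow',22,34),('blue',105,130)):
    m=((H>lo)&(H<hi)&(S>110)&(V>90)).astype(np.uint8)
    for c in cv2.findContours(m,0,2)[0]:
        if cv2.contourArea(c)>200:
            (x,y),r=cv2.minEnclosingCircle(c);print(n,x,y,r,cv2.contourArea(c),wcast((x,y),.072).round(4))
E
```

```text
yellow 355.52740478515625 213.0433807373047 33.708438873291016 1521.5 [0.5701 0.2685 0.072 ]
yellow 243.80728149414062 189.74867248535156 25.901348114013672 1989.0 [0.4827 0.2876 0.072 ]
blue 240.5 266.0 19.52572250366211 344.5 [0.4797 0.2219 0.072 ]
```

>>> apply_moves:
  plan:
    - {"tx": -2, "ty": -3, "tz": 12, "ax": 0, "ay": 0, "az": 0}
    - {"tx": 0, "ty": 0, "tz": 20, "ax": 0, "ay": 0, "az": 0}
    - {"tx": 0, "ty": 0, "tz": 15, "ax": 0, "ay": 0, "az": 0}
    - {"tx": 0, "ty": 0, "tz": 10, "ax": 0, "ay": 0, "az": 0}
    - {"tx": 0, "ty": 0, "tz": 8, "ax": 0, "ay": 0, "az": 0}
    - {"tx": 0, "ty": 0, "tz": 8, "ax": 0, "ay": 0, "az": 0}
    - {"tx": 0, "ty": 0, "tz": 8, "ax": 0, "ay": 0, "az": 0}
    - {"tx": 0, "ty": 0, "tz": 8, "ax": 0, "ay": 0, "az": 0}
    - {"tx": 0, "ty": 0, "tz": 6, "ax": 0, "ay": 0, "az": 0}
    - {"tx": 0, "ty": 0, "tz": 0, "ax": 0, "ay": 0, "az": 0}

```text
t: 10.08
position: [0.4849, 0.2818, 0.0395]
eef_rot: [[0.001, 1.0, -0.001], [1.0, -0.001, -0.001], [-0.001, -0.001, -1.0]]
ft_force: [-0.6, 0.7, -0.6]
finger_gap: 0.572
grasp_force: 0.0
```

>>> apply_moves:
  plan:
    - {"tx": 0, "ty": 0, "tz": 0, "ax": 0, "ay": 0, "az": 0}
    - {"tx": 0, "ty": 0, "tz": 0, "ax": 0, "ay": 0, "az": 0}
    - {"tx": 0, "ty": 0, "tz": 0, "ax": 0, "ay": 0, "az": 0}
    - {"tx": 0, "ty": 0, "tz": 0, "ax": 0, "ay": 0, "az": 0}
    - {"tx": 0, "ty": 0, "tz": 0, "ax": 0, "ay": 0, "az": 0}
    - {"tx": 0, "ty": 0, "tz": 0, "ax": 0, "ay": 0, "az": 0}
  fingers: 1

```text
t: 10.58
position: [0.4854, 0.2821, 0.041]
eef_rot: [[0.001, 1.0, 0.001], [1.0, -0.001, 0.0], [0.0, 0.001, -1.0]]
ft_force: [-1.1, -0.3, 3.0]
finger_gap: 0.417
grasp_force: 15.0
```

>>> apply_moves:
  plan:
    - {"tx": 0, "ty": 0, "tz": -8, "ax": 0, "ay": 0, "az": 0}
    - {"tx": 0, "ty": 0, "tz": -20, "ax": 0, "ay": 0, "az": 0}
    - {"tx": 0, "ty": 0, "tz": -28, "ax": 0, "ay": 0, "az": 0}
    - {"tx": 0, "ty": 0, "tz": -28, "ax": 0, "ay": 0, "az": 0}
    - {"tx": 0, "ty": 0, "tz": -16, "ax": 0, "ay": 0, "az": 0}
    - {"tx": -15, "ty": 0, "tz": 0, "ax": 0, "ay": 0, "az": 0}
    - {"tx": -30, "ty": 0, "tz": 0, "ax": 0, "ay": 0, "az": 0}
    - {"tx": -38, "ty": 0, "tz": 0, "ax": 0, "ay": 0, "az": 0}
    - {"tx": -38, "ty": 0, "tz": 0, "ax": 0, "ay": 0, "az": 0}
    - {"tx": -38, "ty": 0, "tz": 0, "ax": 0, "ay": 0, "az": 0}
    - {"tx": -38, "ty": 0, "tz": 0, "ax": 0, "ay": 0, "az": 0}
    - {"tx": -38, "ty": 0, "tz": 0, "ax": 0, "ay": 0, "az": 0}

```text
t: 11.58
position: [0.4838, 0.0447, 0.1401]
eef_rot: [[0.001, 1.0, -0.001], [1.0, -0.001, 0.0], [0.0, -0.001, -1.0]]
ft_force: [1.3, 0.0, -0.6]
finger_gap: 0.418
grasp_force: 15.0
```

>>> apply_moves:
  plan:
    - {"tx": -38, "ty": 5, "tz": 0, "ax": 0, "ay": 0, "az": 0}
    - {"tx": -38, "ty": 5, "tz": 0, "ax": 0, "ay": 0, "az": 0}
    - {"tx": -38, "ty": 5, "tz": 0, "ax": 0, "ay": 0, "az": 0}
    - {"tx": -38, "ty": 5, "tz": 0, "ax": 0, "ay": 0, "az": 0}
    - {"tx": -38, "ty": 5, "tz": 0, "ax": 0, "ay": 0, "az": 0}
    - {"tx": -30, "ty": 5, "tz": 0, "ax": 0, "ay": 0, "az": 0}
    - {"tx": -25, "ty": 5, "tz": 0, "ax": 0, "ay": 0, "az": 0}
    - {"tx": -18, "ty": 5, "tz": 0, "ax": 0, "ay": 0, "az": 0}
    - {"tx": 0, "ty": 5, "tz": 0, "ax": 0, "ay": 0, "az": 0}
    - {"tx": 0, "ty": 5, "tz": 0, "ax": 0, "ay": 0, "az": 0}
    - {"tx": 0, "ty": 0, "tz": 0, "ax": 0, "ay": 0, "az": 0}

```text
t: 12.5
position: [0.5347, -0.2156, 0.1401]
eef_rot: [[0.001, 1.0, -0.001], [1.0, -0.001, 0.001], [0.001, -0.001, -1.0]]
ft_force: [-0.4, 0.8, -0.8]
finger_gap: 0.418
grasp_force: 15.0
```

```bash
python3 - <<'E'
from h import *
r,s=rel([.5355,-.216,.0335]);print(r,s['position'],s['finger_gap'])
cv2.imwrite('pics/w5.png',snapshot('wrist'))
E
```

```text
[ -0.5   0.9 106.6] [ 0.53466813 -0.21559132  0.14006731] 0.41806225525179025
```

View pics/w5.png

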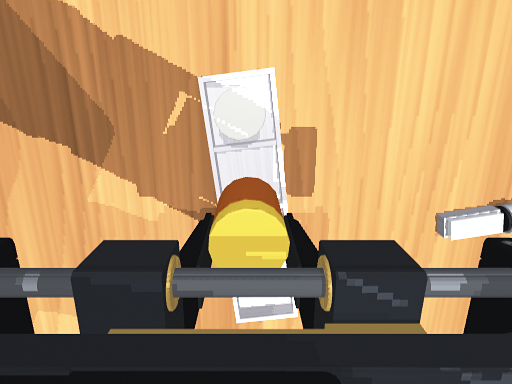

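The yellow pot is held upright, bottom rim at (248,178), so it sits about 1 mm to the left of the tool centre. White stands in the cell beyond at (240,110).

>>> apply_moves:
  plan:
    - {"tx": -2, "ty": 1, "tz": 10, "ax": 0, "ay": 0, "az": 0}
    - {"tx": 0, "ty": 0, "tz": 20, "ax": 0, "ay": 0, "az": 0}
    - {"tx": 0, "ty": 0, "tz": 20, "ax": 0, "ay": 0, "az": 0}
    - {"tx": 0, "ty": 0, "tz": 16, "ax": 0, "ay": 0, "az": 0}
    - {"tx": 0, "ty": 0, "tz": 12, "ax": 0, "ay": 0, "az": 0}
    - {"tx": 0, "ty": 0, "tz": 8, "ax": 0, "ay": 0, "az": 0}
    - {"tx": 0, "ty": 0, "tz": 6, "ax": 0, "ay": 0, "az": 0}
    - {"tx": 0, "ty": 0, "tz": 5, "ax": 0, "ay": 0, "az": 0}
    - {"tx": 0, "ty": 0, "tz": 4, "ax": 0, "ay": 0, "az": 0}
    - {"tx": 0, "ty": 0, "tz": 3, "ax": 0, "ay": 0, "az": 0}
    - {"tx": 0, "ty": 0, "tz": 1, "ax": 0, "ay": 0, "az": 0}
    - {"tx": 0, "ty": 0, "tz": 0, "ax": 0, "ay": 0, "az": 0}

```text
t: 13.55
position: [0.5357, -0.2181, 0.0357]
eef_rot: [[0.001, 1.0, 0.0], [1.0, -0.001, -0.0], [-0.0, 0.0, -1.0]]
ft_force: [0.0, -0.6, 0.1]
finger_gap: 0.42
grasp_force: 15.0
```

>>> apply_moves:
  plan:
    - {"tx": 0, "ty": 0, "tz": 0.7, "ax": 0, "ay": 0, "az": 0}
    - {"tx": 0, "ty": 0, "tz": 0.7, "ax": 0, "ay": 0, "az": 0}
    - {"tx": 0, "ty": 0, "tz": 0.7, "ax": 0, "ay": 0, "az": 0}
    - {"tx": 0, "ty": 0, "tz": 0, "ax": 0, "ay": 0, "az": 0}
    - {"tx": 0, "ty": 0, "tz": 0, "ax": 0, "ay": 0, "az": 0}

```text
t: 13.97
position: [0.5356, -0.2181, 0.0336]
eef_rot: [[0.001, 1.0, 0.0], [1.0, -0.001, 0.0], [0.0, 0.0, -1.0]]
ft_force: [-1.1, -0.1, -0.5]
finger_gap: 0.417
grasp_force: 15.0
```

>>> apply_moves:
  plan:
    - {"tx": 0, "ty": 0, "tz": 0.5, "ax": 0, "ay": 0, "az": 0}
    - {"tx": 0, "ty": 0, "tz": 0.5, "ax": 0, "ay": 0, "az": 0}
    - {"tx": 0, "ty": 0, "tz": 0, "ax": 0, "ay": 0, "az": 0}
    - {"tx": 0, "ty": 0, "tz": 0, "ax": 0, "ay": 0, "az": 0}

```text
t: 14.3
position: [0.5357, -0.2181, 0.033]
eef_rot: [[0.001, 1.0, 0.0], [1.0, -0.001, -0.0], [-0.0, 0.0, -1.0]]
ft_force: [-0.9, 0.1, 6.0]
finger_gap: 0.421
grasp_force: 15.0
```

>>> apply_moves:
  plan:
    - {"tx": 0, "ty": 0, "tz": 0, "ax": 0, "ay": 0, "az": 0}
    - {"tx": 0, "ty": 0, "tz": 0, "ax": 0, "ay": 0, "az": 0}
    - {"tx": 0, "ty": 0, "tz": 0, "ax": 0, "ay": 0, "az": 0}
    - {"tx": 0, "ty": 0, "tz": 0, "ax": 0, "ay": 0, "az": 0}
    - {"tx": 0, "ty": 0, "tz": -8, "ax": 0, "ay": 0, "az": 0}
    - {"tx": 0, "ty": 0, "tz": -20, "ax": 0, "ay": 0, "az": 0}
    - {"tx": 0, "ty": 0, "tz": -30, "ax": 0, "ay": 0, "az": 0}
    - {"tx": 0, "ty": 0, "tz": -30, "ax": 0, "ay": 0, "az": 0}
    - {"tx": 20, "ty": -5, "tz": -15, "ax": 0, "ay": 0, "az": 0}
    - {"tx": 38, "ty": -5, "tz": 0, "ax": 0, "ay": 0, "az": 0}
    - {"tx": 40, "ty": -5, "tz": 0, "ax": 0, "ay": 0, "az": 0}
    - {"tx": 40, "ty": -5, "tz": 0, "ax": 0, "ay": 0, "az": 0}
  fingers: 0.43

```text
t: 15.3
position: [0.5153, -0.079, 0.1364]
eef_rot: [[0.003, 1.0, 0.001], [1.0, -0.003, -0.0], [-0.0, 0.001, -1.0]]
ft_force: [0.4, 0.1, -0.6]
finger_gap: 0.569
grasp_force: 0.0
```

>>> apply_moves:
  plan:
    - {"tx": 40, "ty": -5, "tz": 0, "ax": 0, "ay": 0, "az": 0}
    - {"tx": 40, "ty": -5, "tz": 0, "ax": 0, "ay": 0, "az": 0}
    - {"tx": 40, "ty": -5, "tz": 0, "ax": 0, "ay": 0, "az": 0}
    - {"tx": 40, "ty": -5, "tz": 0, "ax": 0, "ay": 0, "az": 0}
    - {"tx": 40, "ty": -5, "tz": 0, "ax": 0, "ay": 0, "az": 0}
    - {"tx": 40, "ty": -5, "tz": 0, "ax": 0, "ay": 0, "az": 0}
    - {"tx": 30, "ty": -4, "tz": 0, "ax": 0, "ay": 0, "az": 0}
    - {"tx": 16, "ty": 0, "tz": 0, "ax": 0, "ay": 0, "az": 0}
    - {"tx": 0, "ty": 0, "tz": 0, "ax": 0, "ay": 0, "az": 0}

```text
t: 16.05
position: [0.4818, 0.2088, 0.1361]
eef_rot: [[-0.002, 1.0, 0.001], [1.0, 0.002, 0.001], [0.001, 0.001, -1.0]]
ft_force: [-0.2, -0.4, 0.1]
finger_gap: 0.571
grasp_force: 0.0
```

```bash
python3 - <<'E'
from h import *
r,s=rel([.482,.206,.041]);print(r,s['position'])
t=snapshot('top');w=snapshot('wrist')
cv2.imwrite('pics/a2.png',np.hstack([cv2.resize(t[130:240,270:430],None,fx=2.5,fy=2.5),cv2.resize(w,(400,275))]))
H,S,V=cv2.split(cv2.cvtColor(w,cv2.COLOR_BGR2HSV))
m=((H>105)&(H<130)&(S>110)&(V>90)).astype(np.uint8)
for c in cv2.findContours(m,0,2)[0]:
    if cv2.contourArea(c)>200:
        (x,y),r=cv2.minEnclosingCircle(c);print(x,y,r,cv2.boundingRect(c),wcast((x,y),.072).round(4))
E
```

```text
[-2.9  0.1 95.1] [0.48182234 0.20882841 0.13610265]
355.8073425292969 216.91896057128906 33.40541458129883 (324, 187, 65, 60) [0.5646 0.188  0.072 ]
247.2165985107422 193.04454040527344 25.718217849731445 (222, 168, 51, 51) [0.4793 0.2076 0.072 ]
```

View pics/a2.png

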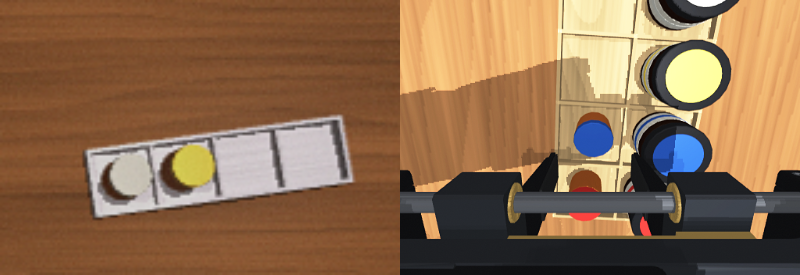

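White and yellow are upright in the first two cells. The blue lid is at (247,193) in the wrist view, close to the planned spot.

>>> apply_moves:
  plan:
    - {"tx": -1, "ty": -1, "tz": 12, "ax": 0, "ay": 0, "az": 0}
    - {"tx": 0, "ty": 0, "tz": 20, "ax": 0, "ay": 0, "az": 0}
    - {"tx": 0, "ty": 0, "tz": 15, "ax": 0, "ay": 0, "az": 0}
    - {"tx": 0, "ty": 0, "tz": 10, "ax": 0, "ay": 0, "az": 0}
    - {"tx": 0, "ty": 0, "tz": 8, "ax": 0, "ay": 0, "az": 0}
    - {"tx": 0, "ty": 0, "tz": 8, "ax": 0, "ay": 0, "az": 0}
    - {"tx": 0, "ty": 0, "tz": 8, "ax": 0, "ay": 0, "az": 0}
    - {"tx": 0, "ty": 0, "tz": 8, "ax": 0, "ay": 0, "az": 0}
    - {"tx": 0, "ty": 0, "tz": 6, "ax": 0, "ay": 0, "az": 0}
    - {"tx": 0, "ty": 0, "tz": 0, "ax": 0, "ay": 0, "az": 0}

```text
t: 16.98
position: [0.4808, 0.2049, 0.0395]
eef_rot: [[0.001, 1.0, -0.001], [1.0, -0.001, -0.0], [-0.0, -0.001, -1.0]]
ft_force: [-0.3, -0.2, 0.5]
finger_gap: 0.568
grasp_force: 0.0
```

>>> apply_moves:
  plan:
    - {"tx": 0, "ty": 0, "tz": 0, "ax": 0, "ay": 0, "az": 0}
    - {"tx": 0, "ty": 0, "tz": 0, "ax": 0, "ay": 0, "az": 0}
    - {"tx": 0, "ty": 0, "tz": 0, "ax": 0, "ay": 0, "az": 0}
    - {"tx": 0, "ty": 0, "tz": 0, "ax": 0, "ay": 0, "az": 0}
    - {"tx": 0, "ty": 0, "tz": 0, "ax": 0, "ay": 0, "az": 0}
    - {"tx": 0, "ty": 0, "tz": 0, "ax": 0, "ay": 0, "az": 0}
  fingers: 1

```text
t: 17.48
position: [0.4813, 0.2051, 0.0409]
eef_rot: [[0.001, 1.0, 0.001], [1.0, -0.001, 0.0], [0.0, 0.001, -1.0]]
ft_force: [-0.9, -0.6, 3.9]
finger_gap: 0.418
grasp_force: 15.0
```

>>> apply_moves:
  plan:
    - {"tx": 0, "ty": 0, "tz": -8, "ax": 0, "ay": 0, "az": 0}
    - {"tx": 0, "ty": 0, "tz": -20, "ax": 0, "ay": 0, "az": 0}
    - {"tx": 0, "ty": 0, "tz": -28, "ax": 0, "ay": 0, "az": 0}
    - {"tx": 0, "ty": 0, "tz": -28, "ax": 0, "ay": 0, "az": 0}
    - {"tx": 0, "ty": 0, "tz": -16, "ax": 0, "ay": 0, "az": 0}
    - {"tx": -15, "ty": 0, "tz": 0, "ax": 0, "ay": 0, "az": 0}
    - {"tx": -30, "ty": 0, "tz": 0, "ax": 0, "ay": 0, "az": 0}
    - {"tx": -38, "ty": 0, "tz": 0, "ax": 0, "ay": 0, "az": 0}
    - {"tx": -38, "ty": 0, "tz": 0, "ax": 0, "ay": 0, "az": 0}
    - {"tx": -38, "ty": 0, "tz": 0, "ax": 0, "ay": 0, "az": 0}
    - {"tx": -38, "ty": 0, "tz": 0, "ax": 0, "ay": 0, "az": 0}
    - {"tx": -38, "ty": 0, "tz": 0, "ax": 0, "ay": 0, "az": 0}

```text
t: 18.48
position: [0.4805, -0.0317, 0.1411]
eef_rot: [[0.001, 1.0, 0.0], [1.0, -0.001, -0.0], [-0.0, 0.0, -1.0]]
ft_force: [0.5, 0.6, -0.6]
finger_gap: 0.418
grasp_force: 15.0
```

>>> apply_moves:
  plan:
    - {"tx": -38, "ty": 6, "tz": 0, "ax": 0, "ay": 0, "az": 0}
    - {"tx": -38, "ty": 6, "tz": 0, "ax": 0, "ay": 0, "az": 0}
    - {"tx": -38, "ty": 6, "tz": 0, "ax": 0, "ay": 0, "az": 0}
    - {"tx": -38, "ty": 6, "tz": 0, "ax": 0, "ay": 0, "az": 0}
    - {"tx": -38, "ty": 6, "tz": 0, "ax": 0, "ay": 0, "az": 0}
    - {"tx": -30, "ty": 6, "tz": 0, "ax": 0, "ay": 0, "az": 0}
    - {"tx": -20, "ty": 6, "tz": 0, "ax": 0, "ay": 0, "az": 0}
    - {"tx": -7, "ty": 6, "tz": 0, "ax": 0, "ay": 0, "az": 0}
    - {"tx": 0, "ty": 6, "tz": 0, "ax": 0, "ay": 0, "az": 0}
    - {"tx": 0, "ty": 8, "tz": 0, "ax": 0, "ay": 0, "az": 0}
    - {"tx": 0, "ty": 0, "tz": 0, "ax": 0, "ay": 0, "az": 0}

```text
t: 19.4
position: [0.5438, -0.2758, 0.1407]
eef_rot: [[0.0, 1.0, 0.0], [1.0, -0.0, 0.0], [0.0, 0.0, -1.0]]
ft_force: [0.4, 0.3, -0.6]
finger_gap: 0.419
grasp_force: 15.0
```

```bash
python3 - <<'E'
from h import *
r,s=rel([.5437,-.2775,.0335]);print(r,s['position'],s['finger_gap'])
cv2.imwrite('pics/w6.png',snapshot('wrist'))
E
```

```text
[-1.700e+00 -1.000e-01  1.072e+02] [ 0.5437844  -0.27579422  0.14066124] 0.41924263629459946
```

View pics/w6.png

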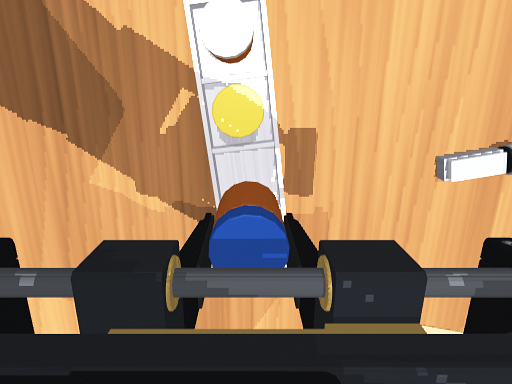

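The blue pot is upright, rim at (248,182), nearly centred on the tool. Yellow and white stand beyond at (238,110) and (228,30).

>>> apply_moves:
  plan:
    - {"tx": -1, "ty": 0, "tz": 10, "ax": 0, "ay": 0, "az": 0}
    - {"tx": 0, "ty": 0, "tz": 20, "ax": 0, "ay": 0, "az": 0}
    - {"tx": 0, "ty": 0, "tz": 20, "ax": 0, "ay": 0, "az": 0}
    - {"tx": 0, "ty": 0, "tz": 16, "ax": 0, "ay": 0, "az": 0}
    - {"tx": 0, "ty": 0, "tz": 12, "ax": 0, "ay": 0, "az": 0}
    - {"tx": 0, "ty": 0, "tz": 8, "ax": 0, "ay": 0, "az": 0}
    - {"tx": 0, "ty": 0, "tz": 6, "ax": 0, "ay": 0, "az": 0}
    - {"tx": 0, "ty": 0, "tz": 5, "ax": 0, "ay": 0, "az": 0}
    - {"tx": 0, "ty": 0, "tz": 4, "ax": 0, "ay": 0, "az": 0}
    - {"tx": 0, "ty": 0, "tz": 3, "ax": 0, "ay": 0, "az": 0}
    - {"tx": 0, "ty": 0, "tz": 1, "ax": 0, "ay": 0, "az": 0}
    - {"tx": 0, "ty": 0, "tz": 0, "ax": 0, "ay": 0, "az": 0}

```text
t: 20.45
position: [0.5426, -0.2781, 0.0356]
eef_rot: [[0.001, 1.0, 0.0], [1.0, -0.001, -0.0], [-0.0, 0.0, -1.0]]
ft_force: [-0.2, 0.0, -0.6]
finger_gap: 0.417
grasp_force: 15.0
```

>>> apply_moves:
  plan:
    - {"tx": 0, "ty": 0, "tz": 0.7, "ax": 0, "ay": 0, "az": 0}
    - {"tx": 0, "ty": 0, "tz": 0.7, "ax": 0, "ay": 0, "az": 0}
    - {"tx": 0, "ty": 0, "tz": 0.7, "ax": 0, "ay": 0, "az": 0}
    - {"tx": 0, "ty": 0, "tz": 0.5, "ax": 0, "ay": 0, "az": 0}
    - {"tx": 0, "ty": 0, "tz": 0, "ax": 0, "ay": 0, "az": 0}
    - {"tx": 0, "ty": 0, "tz": 0, "ax": 0, "ay": 0, "az": 0}

```text
t: 20.95
position: [0.5426, -0.2781, 0.0329]
eef_rot: [[0.001, 1.0, 0.0], [1.0, -0.001, 0.0], [0.0, 0.0, -1.0]]
ft_force: [-0.7, -0.8, -0.3]
finger_gap: 0.417
grasp_force: 15.0
```

>>> apply_moves:
  plan:
    - {"tx": 0, "ty": 0, "tz": 0.5, "ax": 0, "ay": 0, "az": 0}
    - {"tx": 0, "ty": 0, "tz": 0.3, "ax": 0, "ay": 0, "az": 0}
    - {"tx": 0, "ty": 0, "tz": 0, "ax": 0, "ay": 0, "az": 0}
    - {"tx": 0, "ty": 0, "tz": 0, "ax": 0, "ay": 0, "az": 0}

```text
t: 21.28
position: [0.5426, -0.2781, 0.0329]
eef_rot: [[0.001, 1.0, 0.0], [1.0, -0.001, -0.0], [-0.0, 0.0, -1.0]]
ft_force: [-3.0, 1.4, 7.2]
finger_gap: 0.419
grasp_force: 15.0
```

>>> apply_moves:
  plan:
    - {"tx": 0, "ty": 0, "tz": 0, "ax": 0, "ay": 0, "az": 0}
    - {"tx": 0, "ty": 0, "tz": 0, "ax": 0, "ay": 0, "az": 0}
    - {"tx": 0, "ty": 0, "tz": 0, "ax": 0, "ay": 0, "az": 0}
    - {"tx": 0, "ty": 0, "tz": 0, "ax": 0, "ay": 0, "az": 0}
    - {"tx": 0, "ty": 0, "tz": -8, "ax": 0, "ay": 0, "az": 0}
    - {"tx": 0, "ty": 0, "tz": -20, "ax": 0, "ay": 0, "az": 0}
    - {"tx": 0, "ty": 0, "tz": -30, "ax": 0, "ay": 0, "az": 0}
    - {"tx": 0, "ty": 0, "tz": -30, "ax": 0, "ay": 0, "az": 0}
    - {"tx": 20, "ty": -6, "tz": -15, "ax": 0, "ay": 0, "az": 0}
    - {"tx": 38, "ty": -6, "tz": 0, "ax": 0, "ay": 0, "az": 0}
    - {"tx": 40, "ty": -6, "tz": 0, "ax": 0, "ay": 0, "az": 0}
    - {"tx": 40, "ty": -6, "tz": 0, "ax": 0, "ay": 0, "az": 0}
  fingers: 0.43

```text
t: 22.28
position: [0.5182, -0.1389, 0.1359]
eef_rot: [[0.003, 1.0, 0.001], [1.0, -0.003, -0.0], [-0.0, 0.001, -1.0]]
ft_force: [0.2, 1.1, 0.7]
finger_gap: 0.568
grasp_force: 0.0
```

>>> apply_moves:
  plan:
    - {"tx": 40, "ty": -6, "tz": 0, "ax": 0, "ay": 0, "az": 0}
    - {"tx": 40, "ty": -6, "tz": 0, "ax": 0, "ay": 0, "az": 0}
    - {"tx": 40, "ty": -6, "tz": 0, "ax": 0, "ay": 0, "az": 0}
    - {"tx": 40, "ty": -6, "tz": 0, "ax": 0, "ay": 0, "az": 0}
    - {"tx": 40, "ty": -6, "tz": 0, "ax": 0, "ay": 0, "az": 0}
    - {"tx": 38, "ty": -6, "tz": 0, "ax": 0, "ay": 0, "az": 0}
    - {"tx": 20, "ty": -6, "tz": 0, "ax": 0, "ay": 0, "az": 0}
    - {"tx": 6, "ty": -3, "tz": 0, "ax": 0, "ay": 0, "az": 0}
    - {"tx": 0, "ty": 0, "tz": 0, "ax": 0, "ay": 0, "az": 0}
    - {"tx": 0, "ty": 0, "tz": 0, "ax": 0, "ay": 0, "az": 0}

```text
t: 23.12
position: [0.4743, 0.1236, 0.1354]
eef_rot: [[0.001, 1.0, 0.0], [1.0, -0.001, -0.0], [-0.0, 0.0, -1.0]]
ft_force: [0.6, -0.1, 0.1]
finger_gap: 0.569
grasp_force: 0.0
```

```bash
python3 - <<'E'
from h import *
r,s=rel([.473,.126,.041]);print(r,s['position'])
t=snapshot('top');w=snapshot('wrist')
cv2.imwrite('pics/a3.png',np.hstack([cv2.resize(t[130:240,270:430],None,fx=2.5,fy=2.5),cv2.resize(w,(400,275))]))
H,S,V=cv2.split(cv2.cvtColor(w,cv2.COLOR_BGR2HSV))
m=(((H<5)|(H>174))&(S>170)&(V>160)).astype(np.uint8)
for c in cv2.findContours(m,0,2)[0]:
    if cv2.contourArea(c)>200:
        (x,y),r=cv2.minEnclosingCircle(c);print(x,y,r,cv2.boundingRect(c),wcast((x,y),.072).round(4))
E
```

```text
[ 2.4 -1.3 94.4] [0.47426846 0.12361769 0.13543073]
355.7785339355469 215.11073303222656 33.36849594116211 (323, 185, 66, 60) [0.5568 0.1062 0.072 ]
244.0465087890625 191.41860961914062 26.040597915649414 (219, 166, 51, 52) [0.4694 0.1259 0.072 ]
```

View pics/a3.png

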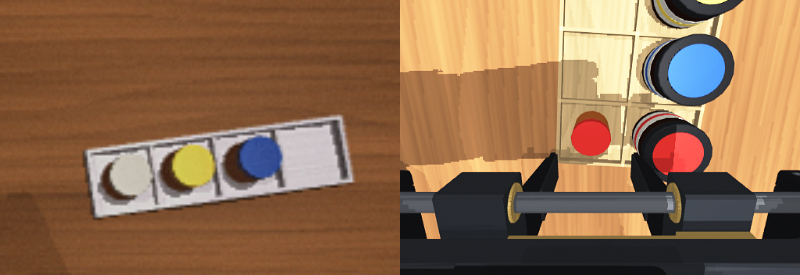

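Three pots are upright in order. The red lid is at (244,191) in the wrist view, about 2–3 mm closer to the robot than the tool centre.

>>> apply_moves:
  plan:
    - {"tx": 1.5, "ty": -2.5, "tz": 12, "ax": 0, "ay": 0, "az": 0}
    - {"tx": 0, "ty": 0, "tz": 20, "ax": 0, "ay": 0, "az": 0}
    - {"tx": 0, "ty": 0, "tz": 15, "ax": 0, "ay": 0, "az": 0}
    - {"tx": 0, "ty": 0, "tz": 10, "ax": 0, "ay": 0, "az": 0}
    - {"tx": 0, "ty": 0, "tz": 8, "ax": 0, "ay": 0, "az": 0}
    - {"tx": 0, "ty": 0, "tz": 8, "ax": 0, "ay": 0, "az": 0}
    - {"tx": 0, "ty": 0, "tz": 8, "ax": 0, "ay": 0, "az": 0}
    - {"tx": 0, "ty": 0, "tz": 8, "ax": 0, "ay": 0, "az": 0}
    - {"tx": 0, "ty": 0, "tz": 5.5, "ax": 0, "ay": 0, "az": 0}
    - {"tx": 0, "ty": 0, "tz": 0, "ax": 0, "ay": 0, "az": 0}

```text
t: 24.05
position: [0.4713, 0.1254, 0.0397]
eef_rot: [[0.001, 1.0, -0.001], [1.0, -0.001, -0.0], [-0.0, -0.001, -1.0]]
ft_force: [0.5, -0.4, 0.9]
finger_gap: 0.569
grasp_force: 0.0
```

>>> apply_moves:
  plan:
    - {"tx": 0, "ty": 0, "tz": 0, "ax": 0, "ay": 0, "az": 0}
    - {"tx": 0, "ty": 0, "tz": 0, "ax": 0, "ay": 0, "az": 0}
    - {"tx": 0, "ty": 0, "tz": 0, "ax": 0, "ay": 0, "az": 0}
    - {"tx": 0, "ty": 0, "tz": 0, "ax": 0, "ay": 0, "az": 0}
    - {"tx": 0, "ty": 0, "tz": 0, "ax": 0, "ay": 0, "az": 0}
    - {"tx": 0, "ty": 0, "tz": 0, "ax": 0, "ay": 0, "az": 0}
  fingers: 1

```text
t: 24.55
position: [0.4717, 0.1256, 0.041]
eef_rot: [[0.001, 1.0, 0.001], [1.0, -0.001, 0.0], [0.0, 0.001, -1.0]]
ft_force: [-0.5, -0.4, 4.6]
finger_gap: 0.42
grasp_force: 15.0
```

>>> apply_moves:
  plan:
    - {"tx": 0, "ty": 0, "tz": -8, "ax": 0, "ay": 0, "az": 0}
    - {"tx": 0, "ty": 0, "tz": -20, "ax": 0, "ay": 0, "az": 0}
    - {"tx": 0, "ty": 0, "tz": -28, "ax": 0, "ay": 0, "az": 0}
    - {"tx": 0, "ty": 0, "tz": -28, "ax": 0, "ay": 0, "az": 0}
    - {"tx": 0, "ty": 0, "tz": -16, "ax": 0, "ay": 0, "az": 0}
    - {"tx": -15, "ty": 0, "tz": 0, "ax": 0, "ay": 0, "az": 0}
    - {"tx": -30, "ty": 0, "tz": 0, "ax": 0, "ay": 0, "az": 0}
    - {"tx": -38, "ty": 0, "tz": 0, "ax": 0, "ay": 0, "az": 0}
    - {"tx": -38, "ty": 0, "tz": 0, "ax": 0, "ay": 0, "az": 0}
    - {"tx": -38, "ty": 0, "tz": 0, "ax": 0, "ay": 0, "az": 0}
    - {"tx": -38, "ty": 0, "tz": 0, "ax": 0, "ay": 0, "az": 0}
    - {"tx": -38, "ty": 0, "tz": 0, "ax": 0, "ay": 0, "az": 0}

```text
t: 25.55
position: [0.4708, -0.1112, 0.1412]
eef_rot: [[0.001, 1.0, 0.0], [1.0, -0.001, 0.0], [0.0, 0.0, -1.0]]
ft_force: [1.8, 0.9, -1.5]
finger_gap: 0.417
grasp_force: 15.0
```

>>> apply_moves:
  plan:
    - {"tx": -38, "ty": 8, "tz": 0, "ax": 0, "ay": 0, "az": 0}
    - {"tx": -38, "ty": 8, "tz": 0, "ax": 0, "ay": 0, "az": 0}
    - {"tx": -38, "ty": 8, "tz": 0, "ax": 0, "ay": 0, "az": 0}
    - {"tx": -38, "ty": 8, "tz": 0, "ax": 0, "ay": 0, "az": 0}
    - {"tx": -38, "ty": 8, "tz": 0, "ax": 0, "ay": 0, "az": 0}
    - {"tx": -25, "ty": 8, "tz": 0, "ax": 0, "ay": 0, "az": 0}
    - {"tx": -15, "ty": 8, "tz": 0, "ax": 0, "ay": 0, "az": 0}
    - {"tx": 0, "ty": 8, "tz": 0, "ax": 0, "ay": 0, "az": 0}
    - {"tx": 0, "ty": 8, "tz": 0, "ax": 0, "ay": 0, "az": 0}
    - {"tx": 0, "ty": 8, "tz": 0, "ax": 0, "ay": 0, "az": 0}
    - {"tx": 0, "ty": 0, "tz": 0, "ax": 0, "ay": 0, "az": 0}

```text
t: 26.47
position: [0.5523, -0.3383, 0.1407]
eef_rot: [[-0.0, 1.0, 0.0], [1.0, 0.0, 0.0], [0.0, 0.0, -1.0]]
ft_force: [0.1, -0.1, -0.7]
finger_gap: 0.415
grasp_force: 15.0
```

```bash
python3 - <<'E'
from h import *
r,s=rel([.5515,-.339,.0335]);print(r,s['position'],s['finger_gap'])
cv2.imwrite('pics/w7.png',snapshot('wrist'))
E
```

```text
[ -0.7  -0.9 107.2] [ 0.55232174 -0.33829732  0.14073278] 0.4147130598900646
```

View pics/w7.png

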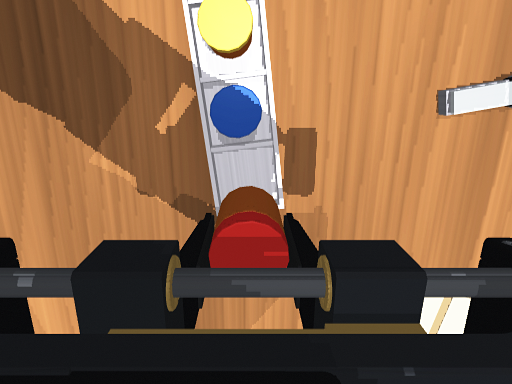

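The red pot is upright, rim at (248,187), about 2–3 mm right of the tool centre. Blue and yellow are beyond it.

>>> apply_moves:
  plan:
    - {"tx": 2, "ty": -1, "tz": 10, "ax": 0, "ay": 0, "az": 0}
    - {"tx": 0, "ty": 0, "tz": 20, "ax": 0, "ay": 0, "az": 0}
    - {"tx": 0, "ty": 0, "tz": 20, "ax": 0, "ay": 0, "az": 0}
    - {"tx": 0, "ty": 0, "tz": 16, "ax": 0, "ay": 0, "az": 0}
    - {"tx": 0, "ty": 0, "tz": 12, "ax": 0, "ay": 0, "az": 0}
    - {"tx": 0, "ty": 0, "tz": 8, "ax": 0, "ay": 0, "az": 0}
    - {"tx": 0, "ty": 0, "tz": 6, "ax": 0, "ay": 0, "az": 0}
    - {"tx": 0, "ty": 0, "tz": 5, "ax": 0, "ay": 0, "az": 0}
    - {"tx": 0, "ty": 0, "tz": 4, "ax": 0, "ay": 0, "az": 0}
    - {"tx": 0, "ty": 0, "tz": 3, "ax": 0, "ay": 0, "az": 0}
    - {"tx": 0, "ty": 0, "tz": 1, "ax": 0, "ay": 0, "az": 0}
    - {"tx": 0, "ty": 0, "tz": 0, "ax": 0, "ay": 0, "az": 0}

```text
t: 27.52
position: [0.55, -0.3376, 0.0357]
eef_rot: [[0.001, 1.0, 0.0], [1.0, -0.001, -0.0], [-0.0, 0.0, -1.0]]
ft_force: [0.1, 0.5, -0.7]
finger_gap: 0.418
grasp_force: 15.0
```

>>> apply_moves:
  plan:
    - {"tx": 0, "ty": 0, "tz": 0.7, "ax": 0, "ay": 0, "az": 0}
    - {"tx": 0, "ty": 0, "tz": 0.7, "ax": 0, "ay": 0, "az": 0}
    - {"tx": 0, "ty": 0, "tz": 0.7, "ax": 0, "ay": 0, "az": 0}
    - {"tx": 0, "ty": 0, "tz": 0.5, "ax": 0, "ay": 0, "az": 0}
    - {"tx": 0, "ty": 0, "tz": 0, "ax": 0, "ay": 0, "az": 0}
    - {"tx": 0, "ty": 0, "tz": 0, "ax": 0, "ay": 0, "az": 0}

```text
t: 28.02
position: [0.55, -0.3376, 0.0331]
eef_rot: [[0.001, 1.0, 0.0], [1.0, -0.001, 0.0], [0.0, 0.0, -1.0]]
ft_force: [0.1, 0.1, 0.4]
finger_gap: 0.417
grasp_force: 15.0
```

>>> apply_moves:
  plan:
    - {"tx": 0, "ty": 0, "tz": 0.5, "ax": 0, "ay": 0, "az": 0}
    - {"tx": 0, "ty": 0, "tz": 0.3, "ax": 0, "ay": 0, "az": 0}
    - {"tx": 0, "ty": 0, "tz": 0, "ax": 0, "ay": 0, "az": 0}
    - {"tx": 0, "ty": 0, "tz": 0, "ax": 0, "ay": 0, "az": 0}

```text
t: 28.35
position: [0.55, -0.3377, 0.033]
eef_rot: [[0.001, 1.0, 0.0], [1.0, -0.001, -0.0], [-0.0, 0.0, -1.0]]
ft_force: [-2.7, -0.2, 7.6]
finger_gap: 0.419
grasp_force: 15.0
```

>>> apply_moves:
  plan:
    - {"tx": 0, "ty": 0, "tz": 0, "ax": 0, "ay": 0, "az": 0}
    - {"tx": 0, "ty": 0, "tz": 0, "ax": 0, "ay": 0, "az": 0}
    - {"tx": 0, "ty": 0, "tz": 0, "ax": 0, "ay": 0, "az": 0}
    - {"tx": 0, "ty": 0, "tz": 0, "ax": 0, "ay": 0, "az": 0}
    - {"tx": 0, "ty": 0, "tz": -8, "ax": 0, "ay": 0, "az": 0}
    - {"tx": 0, "ty": 0, "tz": -20, "ax": 0, "ay": 0, "az": 0}
    - {"tx": 0, "ty": 0, "tz": -30, "ax": 0, "ay": 0, "az": 0}
    - {"tx": 0, "ty": 0, "tz": -30, "ax": 0, "ay": 0, "az": 0}
    - {"tx": 0, "ty": 0, "tz": -30, "ax": 0, "ay": 0, "az": 0}
    - {"tx": 0, "ty": 0, "tz": -15, "ax": 0, "ay": 0, "az": 0}
  fingers: 0.43

```text
t: 29.18
position: [0.5507, -0.3381, 0.1695]
eef_rot: [[0.001, 1.0, 0.004], [1.0, -0.001, -0.003], [-0.003, 0.004, -1.0]]
ft_force: [0.5, 0.0, 0.5]
finger_gap: 0.572
grasp_force: 0.0
```

>>> apply_moves:
  plan:
    - {"tx": 30, "ty": -5, "tz": 0, "ax": 0, "ay": 0, "az": 0}
    - {"tx": 40, "ty": -5, "tz": 0, "ax": 0, "ay": 0, "az": 0}
    - {"tx": 40, "ty": -5, "tz": 0, "ax": 0, "ay": 0, "az": 0}
    - {"tx": 40, "ty": -5, "tz": 0, "ax": 0, "ay": 0, "az": 0}
    - {"tx": 40, "ty": -5, "tz": 0, "ax": 0, "ay": 0, "az": 0}
    - {"tx": 40, "ty": -5, "tz": 0, "ax": 0, "ay": 0, "az": 0}
    - {"tx": 40, "ty": -5, "tz": 0, "ax": 0, "ay": 0, "az": 0}
    - {"tx": 40, "ty": -5, "tz": 0, "ax": 0, "ay": 0, "az": 0}
    - {"tx": 30, "ty": -5, "tz": 0, "ax": 0, "ay": 0, "az": 0}
    - {"tx": 0, "ty": 0, "tz": 0, "ax": 0, "ay": 0, "az": 0}
    - {"tx": 0, "ty": 0, "tz": 0, "ax": 0, "ay": 0, "az": 0}

```text
t: 30.1
position: [0.5053, 0.0038, 0.1659]
eef_rot: [[-0.002, 1.0, 0.001], [1.0, 0.002, -0.0], [-0.0, 0.001, -1.0]]
ft_force: [0.1, 0.4, 0.2]
finger_gap: 0.567
grasp_force: 0.0
```

```bash
python3 - <<'E'
from h import *
t=snapshot('top');s=snapshot('side')
cv2.imwrite('pics/a4.png',np.hstack([cv2.resize(t[130:260,70:430],(480,173)).repeat(1,0) if 0 else cv2.copyMakeBorder(cv2.resize(t[130:260,70:430],(480,173)),0,187,0,0,cv2.BORDER_CONSTANT),cv2.resize(s[100:340,160:360],(300,360))]))
E
```

```text
(no output)
```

View pics/a4.png

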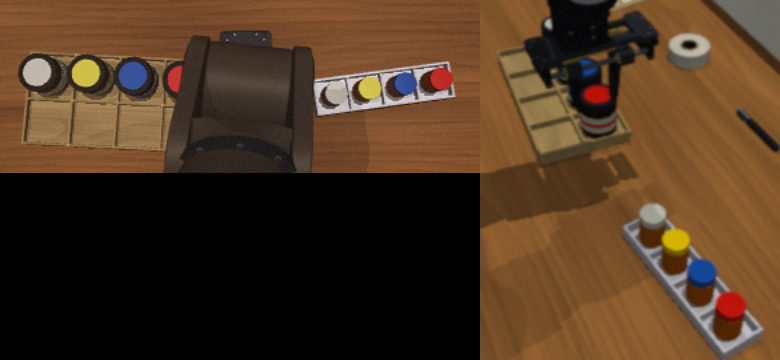

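All four pots stand upright in the tray, left to right white, yellow, blue, red (tops at (333,92) to (441,78)). The jars are still in their bays.

```bash
python3 -c "
from cell import ctrl
print(ctrl.sign_off())"
```

```text
the job is handed in; nothing more can be done
None
```

All four sample pots stand upright in the tester tray in jar order (white, yellow, blue, red from left to right), the jars are still in their bays, and the job was handed in at about 30 s.

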